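Find the fuller jar of contact tips and hold it out over the parts dish

TASK

Two look-alike lidded jars of contact tips stand in the blue two-compartment tray, and one is nearly used up: lift each clear of the tray in turn to feel which is heavier, and set the lighter one down again (do not drop it) standing in its own compartment. Finish still gripping the heavier jar, held out to me upright and still over the middle of the round steel parts dish with its base about 10 cm above the dish's rim, so that I can get my hand under it and take it; do not let go. Do not knock a jar over, and leave the other things on the bench where they are.

Things in the scene. Friction and masses are not known exactly. Their poses are not given: they have to be found in the camera images.
- tray: blue sheet-steel consumables tray screwed to the bench, 130 mm (its x) by 250 mm (its y) outside, walls 22 mm high and 3 mm thick, floor 3 mm thick, split by one 3 mm wall across its middle into two compartments side by side along its y, each 124 mm by about 120 mm inside. Origin: centre of its underside. One jar stands within 10 mm of the middle of each compartment
- place_left (a point): middle of the tray's compartment on its +y side, at the half-height of a jar standing there (40 mm above the tray floor, 43 mm above the bench); x and y along those of the tray
- place_right (a point): the same for the compartment on its -y side
- jar_a_mid (a point): a closed opaque jar of welding contact tips: plain upright cylinder 56 mm in diameter and 80 mm high, grey with an orange band and a black screw lid of the same diameter. This point is its centre, 40 mm above its base. The two jars look exactly alike; either may be in either compartment, and either may be the heavier. One is at least 0.18 kg heavier than the other; each weighs between 0.1 and 0.51 kg and stands a firm grip of 25 N
- jar_b_mid (a point): a closed opaque jar of welding contact tips: plain upright cylinder 56 mm in diameter and 80 mm high, grey with an orange band and a black screw lid of the same diameter. This point is its centre, 40 mm above its base. The two jars look exactly alike; either may be in either compartment (the other jar)
- dish_rim (a point): centre of the mouth of the round stainless magnetic parts dish, 144 mm across the rim, 30 mm high, stuck fast to the bench; this point is level with its rim, 30 mm above the bench. A copper nozzle and some worn tips lie in it, below the rim
- tee: bystander: steel tee weldment, base plate 100 by 150 mm, 63 mm high. Origin: centre of its underside
- chipping_hammer: bystander: chipping hammer lying flat, 290 mm long along its x, head about 145 mm across at +x, 25 mm high. Origin: on the bench under the middle of its length
- wire_brush: bystander: wooden wire brush lying on its bristles, 270 mm long along its x, 34 mm high. Origin: on the bench under the middle of its length
- magnet_square: bystander: red magnetic welding square lying flat, 75 by 76 mm, 22 mm high. Origin: on the bench under its middle
Not all that is in view belongs to the job. Leave any brown or purple look-alike of the part that bears jar_b_mid alone.

How it is judged:
On the way, in this order (a step that is already met when the one before it is completed fails the run):
1. the lighter jar has been lifted clear of the tray in the fingers (base 30 mm above the tray floor) (((z of jar_a_mid in the frame of tray above 0.073 m and contact force between jar_a and the fingers above 0.5 N and contact force between jar_a and tray below 0.05 N and distance of jar_b_mid from where it was at the start of the episode below 0.04 m and angle between jar_b_mid's own z axis and vertical below 0.1 rad and contact force between jar_b and tray above 2.7 N) or (z of jar_b_mid in the frame of tray above 0.073 m and contact force between jar_b and the fingers above 0.5 N and contact force between jar_b and tray below 0.05 N and distance of jar_a_mid from where it was at the start of the episode below 0.04 m and angle between jar_a_mid's own z axis and vertical below 0.1 rad and contact force between jar_a and tray above 2.7 N))), for 0.3 s.
2. the lighter jar stands in its own compartment again, let go, and the heavier jar is lifted clear of the tray in the fingers (((z of jar_a_mid in the frame of tray above 0.073 m and contact force between jar_a and the fingers above 0.5 N and contact force between jar_a and tray below 0.05 N and distance of jar_b_mid from where it was at the start of the episode below 0.04 m and angle between jar_b_mid's own z axis and vertical below 0.1 rad and contact force between jar_b and the fingers below 0.05 N and linear speed of jar_b below 0.02 m/s and contact force between jar_b and tray between 0.5 and 2.7 N) or (z of jar_b_mid in the frame of tray above 0.073 m and contact force between jar_b and the fingers above 0.5 N and contact force between jar_b and tray below 0.05 N and distance of jar_a_mid from where it was at the start of the episode below 0.04 m and angle between jar_a_mid's own z axis and vertical below 0.1 rad and contact force between jar_a and the fingers below 0.05 N and linear speed of jar_a below 0.02 m/s and contact force between jar_a and tray between 0.5 and 2.7 N))), for 0.3 s.
At the end, for the whole second after the job is handed in: The heavier jar is held in the fingers only, still, upright within 0.2 rad, its axis within 35 mm of the dish's centre, its base 60 to 150 mm above the dish's rim; the lighter jar stands upright (0.1 rad), at rest, let go, within 40 mm of where it stood at the start (((z of jar_a_mid in the frame of tray above 0.073 m and contact force between jar_a and the fingers above 0.5 N and contact force between jar_a and tray below 0.05 N and horizontal distance between jar_a_mid and dish_rim below 0.035 m and angle between jar_a_mid's own z axis and vertical below 0.2 rad and z of jar_a_mid in the frame of dish_rim between 0.1 and 0.19 m and contact force between jar_a and dish below 0.05 N and contact force between jar_a and jar_b below 0.05 N and linear speed of jar_a below 0.03 m/s and distance of jar_b_mid from where it was at the start of the episode below 0.04 m and angle between jar_b_mid's own z axis and vertical below 0.1 rad and contact force between jar_b and the fingers below 0.05 N and linear speed of jar_b below 0.02 m/s and contact force between jar_b and tray between 0.5 and 2.7 N) or (z of jar_b_mid in the frame of tray above 0.073 m and contact force between jar_b and the fingers above 0.5 N and contact force between jar_b and tray below 0.05 N and horizontal distance between jar_b_mid and dish_rim below 0.035 m and angle between jar_b_mid's own z axis and vertical below 0.2 rad and z of jar_b_mid in the frame of dish_rim between 0.1 and 0.19 m and contact force between jar_b and dish below 0.05 N and contact force between jar_b and jar_a below 0.05 N and linear speed of jar_b below 0.03 m/s and distance of jar_a_mid from where it was at the start of the episode below 0.04 m and angle between jar_a_mid's own z axis and vertical below 0.1 rad and contact force between jar_a and the fingers below 0.05 N and linear speed of jar_a below 0.02 m/s and contact force between jar_a and tray between 0.5 and 2.7 N))); the arm keeps its last pose, push and grip.
It fails at once if a jar is knocked or tipped over (more than 0.6 rad) (angle between any of jar_a_mid, jar_b_mid's own z axis and vertical above 0.6 rad).
It fails at once if a jar is dropped (faster than 0.7 m/s, a fall of about 25 mm, out of the fingers) ((linear speed of jar_a above 0.7 m/s and contact force between jar_a and the fingers below 0.1 N) or (linear speed of jar_b above 0.7 m/s and contact force between jar_b and the fingers below 0.1 N)).
It fails at once if a bystander (tee, hammer, brush, magnetic square) is moved more than 30 mm (distance of any of tee, chipping_hammer, wire_brush, magnet_square from where it was at the start of the episode above 0.03 m).
It also fails if it takes over 62 s, if anything falls off the work surface, if the arm or the gripper's body presses on something with over 40 N, if the wrist force passes 120 N, or if a joint passes its speed limit or range.

ROBOT

A 7-joint arm with a two-finger parallel gripper is mounted at the origin on the work surface. World frame = base frame: x ahead of the robot, y to its left, z up, the work surface at z = 0. Lengths are in m, angles in rad, forces in N, time in s.
With the tool pointing down it reaches from about 0.4 to 0.85 m from the base axis. Payload 10.4 kg.
Tool frame: the origin (TCP) lies midway between the tips of the shut fingers; the grasp point (between the pads) lies manip.pinch_z behind it (manip.pinch_z is the distance from the TCP to the grasp point, in m); z points along the fingers, y is the direction in which the jaws open and shut (so a half turn about z gives the same grasp; the last joint's range is limited). The gripper opens to 85 mm and grips with 20 to 120 N. Pads are 22 mm wide; open, the fingers measure 114 mm over their backs; the gripper's body (76 mm by 85 mm) begins 54 mm behind the grasp point. The pads swing forward as they close: fully open they stand 13 mm farther back than shut.
Start: joints at [1.315, 0.332, -0.065, 1.46, 0.022, 1.35, -0.088], TCP at [0.144, -0.608, 0.231] pointing down, gripper open.
Joint ranges: [-2.6, 2.6], [-0.5, 2.12], [-1.47, 1.34], [0.16, 2.42], [-1.27, 4.41], [0.06, 2.06], [-2.6, 2.6]. Speed limits (rad/s): [2.22, 2.22, 2.79, 2.79, 3.14, 3.14, 3.14].

INTERFACE

Orientations are given as a unit quaternion [x, y, z, w].
In Python, from workcell import manip gives the robot as it stands.
- The arm moves only by the shell command python3 -m handwheel 'ROWS' [FORCE]. ROWS is JSON, a list that holds one entry, the list of rows, each a list of 7 numbers: the shift along the tool's x, y, z in m, then the turn, a rotation vector about the tool's x, y, z in rad, then the finger opening in m, from 0 to 0.0854. In form: [[[tx, ty, tz, ax, ay, az, claw], ...]]. A call has 1 to 8 rows; each row is the pose to reach, as a shift and turn from the pose commanded when the call began, along the tool's axes at that moment; what a row does not reach only later rows make up. A row lasts 1/8 s, in which the tool goes at most 62.5 mm and 10.7 degrees, less where a joint would pass 70% of its speed; a pose out of reach is approached as far as the arm can. A call with a gripper value outside its range is refused whole. The fingers move at their own pace and stop on an object; FORCE is the grip in N (left out, the last holds). Time passes only in rows, so rows that repeat a pose let the fingers close. It gives the time, the measured TCP pose, the force and the opening at its end, in the units of the state.
- manip.get_obs(): the state, without advancing time (a new reading comes with each control period).
- manip.camera(name): name is "scene" or "top" or "wrist"; returns the picture (400x640x3 uint8, blue, green, red); there is no depth.
- manip.calibration(name): a dict with "fx", "fy", "cx", "cy" (pixels), "view" (4x4, takes a point from world to camera coordinates); the wrist camera has in their place "tool_from_camera" (4x4, takes a point from camera to tool coordinates, whose origin is the TCP and whose axes are the flange's). Camera axes: x right, y up, looking along -z (the intrinsics and any distortion apply to the point x, -y, -z); pixel columns grow to the right and rows downward; lengths in m; the calibration is good to about 2 mm. A picture is of the moment at which its call begins: read the wrist's pose just before it. calibration takes no time and is no camera call.
- manip.hand_in(): hands the job in, once; it reports no verdict.
The state is a dict: "clock": time; "joint_pos": joint angles; "joint_velocities": joint speeds; "tau": joint torques, N m; "position": TCP position; "ee_rot": TCP orientation; "ft_force": force on the tool from outside, world axes, zero at the start; "torque": the same for the moment, N m; "grip_width": opening from 0.0 (shut) to 1.0 (fully open).
Only numpy, scipy, OpenCV 4.12 (cv2) and the standard library are available. Lean on these libraries where they do the work, as an engineer would, in place of code of your own. Each camera call takes 0.05 s, during which the arm holds its last target.

## Working session

There is one attempt and no reset: what is moved stays moved. The work goes in short steps, Python scripts to look and compute and a shell command to move; the robot and the scene stay as the last step left them, time stands still between calls to the robot, and variables do not carry over. Pictures are saved under pics/ and viewed, and the job is handed in when it is done.

```bash
ls; mkdir -p pics; python3 - <<'E'
from workcell import manip
import cv2,json
o=manip.get_obs();print(o,manip.pinch_z)
for n in("scene","top"):
    cv2.imwrite(f"pics/{n}0.png",manip.camera(n));c=manip.calibration(n);print(n,c)
print(manip.calibration("wrist"))
E
```

```text
pics
{'clock': 0.0, 'joint_pos': array([ 1.3154235 ,  0.33284846, -0.06466296,  1.46095753,  0.0215895 ,
        1.34988362, -0.08849083]), 'joint_velocities': array([ 7.37095976e-04,  8.24661625e-05, -1.03776068e-03,  7.29854861e-04,
        6.19802216e-04, -9.69401496e-04,  1.58084140e-04]), 'tau': array([-6.82681252e-05, -6.25457168e+01,  4.88153100e-02, -3.91597795e+01,
        1.62283774e-02,  1.00103865e-02,  6.99191378e-05]), 'position': array([ 0.14406246, -0.6077832 ,  0.23052271]), 'ee_rot': array([ 9.93234895e-01,  1.16120419e-01, -1.14857598e-04, -6.91616879e-04]), 'ft_force': array([ 0.57940741, -0.01419213, -0.12830735]), 'torque': array([ 0.0355098 , -0.02435318,  0.07086422]), 'grip_width': 0.9980097267171351} 0.0187
scene {'fx': 435.78562844909465, 'fy': 435.78562844909465, 'cx': 314.42937157674737, 'cy': 201.3074917749071, 'view': array([[-0.69160142,  0.72226343,  0.004797  ,  0.40213124],
       [-0.63010117, -0.60657164,  0.48481272,  0.34902767],
       [ 0.35307222,  0.33227457,  0.87460484, -1.55410852],
       [ 0.        ,  0.        ,  0.        ,  1.        ]])}
top {'fx': 361.04798373878305, 'fy': 361.04798373878305, 'cx': 311.3066666872114, 'cy': 195.50401565281132, 'view': array([[ 0.01036217, -0.99983916, -0.01463829,  0.00491017],
       [ 0.9915574 ,  0.00838188,  0.12939733, -0.56515068],
       [-0.12925382, -0.01585554,  0.99148477, -1.33885263],
       [ 0.        ,  0.        ,  0.        ,  1.        ]])}
{'fx': 285.154392565992, 'fy': 285.154392565992, 'cx': 316.5622518986131, 'cy': 191.70473772543681, 'tool_from_camera': array([[ 3.98082744e-04,  9.62363529e-01,  2.71765119e-01,
         6.93938810e-02],
       [ 9.99999810e-01, -2.55312143e-04, -5.60703206e-04,
        -4.61614176e-05],
       [-4.70215381e-04,  2.71765291e-01, -9.62363448e-01,
        -1.42656641e-01],
       [ 0.00000000e+00,  0.00000000e+00,  0.00000000e+00,
         1.00000000e+00]])}
```

View pics/scene0.png

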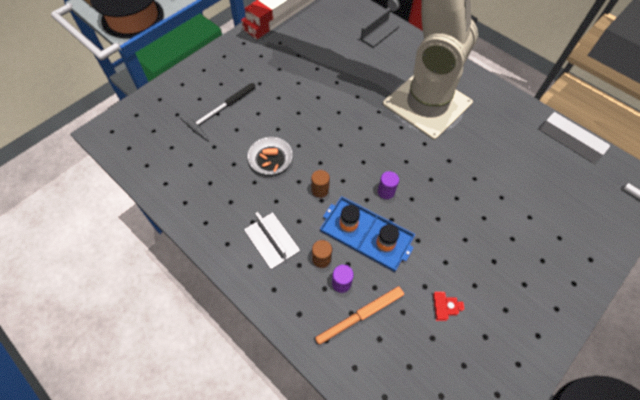

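View pics/top0.png

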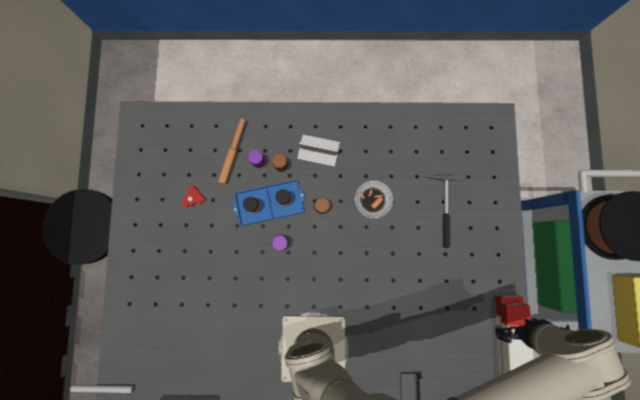

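```bash
cat > h.py <<'E'
import numpy as np,cv2
from workcell import manip
from scipy.spatial.transform import Rotation as R
def ray(name,u,v,z,obs=None):
    c=manip.calibration(name)
    d=np.array([(u-c['cx'])/c['fx'],-(v-c['cy'])/c['fy'],-1.])
    if name=='wrist':
        T=np.eye(4);T[:3,:3]=R.from_quat(obs['ee_rot']).as_matrix();T[:3,3]=obs['position'];M=T@c['tool_from_camera']
    else: M=np.linalg.inv(c['view'])
    o=M[:3,3];d=M[:3,:3]@d
    return o+d*(z-o[2])/d[2]
def proj(name,p):
    c=manip.calibration(name);q=c['view']@np.r_[p,1];return np.array([c['cx']+c['fx']*q[0]/-q[2],c['cy']-c['fy']*q[1]/-q[2]])
def cents(m,amin=20):
    n,l,s,c=cv2.connectedComponentsWithStats(m.astype(np.uint8));return [(s[i,4],c[i].round(1),s[i,:4]) for i in range(1,n) if s[i,4]>amin]
E
python3 - <<'E'
from h import *
im=cv2.imread('pics/top0.png');hsv=cv2.cvtColor(im,cv2.COLOR_BGR2HSV)
H,S,V=cv2.split(hsv)
roi=np.zeros(H.shape,bool);roi[100:270,120:480]=1
blue=roi&(H>100)&(H<122)&(S>130)&(V>60)
pts=np.argwhere(blue)[:,::-1].astype(np.float32)
b=cv2.boxPoints(cv2.minAreaRect(pts));print('tray box');W=[]
for p in b: q=ray('top',*p,.022);W.append(q[:2]);print(p,q.round(4))
print('ctr',np.mean(W,0))
for i in range(4):
  e=W[i]-W[i-1];print(np.linalg.norm(e),np.degrees(np.arctan2(e[1],e[0])))
tm=np.zeros(H.shape,np.uint8);cv2.fillPoly(tm,[b.astype(int)],1)
dark=(tm>0)&(V<45)
for a,c,s in cents(dark):print('lid',a,c,s,ray('top',*c,.083).round(4))
im2=cv2.imread('pics/scene0.png');V2=cv2.cvtColor(im2,cv2.COLOR_BGR2HSV)[...,2]
r=np.zeros(V2.shape,bool);r[200:255,335:405]=1
for a,c,s in cents(r&(V2<45),40):print('scene lid',a,c,s,ray('scene',*c,.083).round(4))
for a,c,s in cents(roi&(S>90)&((H<20)|(H>130)),40):print('col',a,c,s,H[int(c[1]),int(c[0])],ray('top',*c,.04).round(3))
# dish
cv2.imwrite('pics/crop.png',cv2.resize(im[140:260,200:420],None,fx=3.6,fy=3.6,interpolation=cv2.INTER_CUBIC))
E
```

```text
tray box
[230.59999 193.8    ] [0.571  0.3226 0.022 ]
[299.91708 178.94633] [0.6314 0.0553 0.022 ]
[306.76587 210.9073 ] [0.5074 0.0272 0.022 ]
[237.44876 225.76097] [0.448  0.2915 0.022 ]
ctr [0.53943679 0.17415617]
0.1268527775810403 14.197270574618328
0.2740401967287096 -77.27919427328686
0.12713038430984985 -167.25600826487997
0.27082330218752476 102.65316690272222
scene lid 80 [348.8 218.4] [342 211  16  13] [0.573  0.1265 0.083 ]
scene lid 66 [386.2 239.7] [379 233  17  11] [0.5506 0.2449 0.083 ]
col 489 [231.3 153. ] [218 118  28  66] 13 [0.728 0.322 0.04 ]
col 223 [256.1 158. ] [248 150  17  17] 142 [0.709 0.225 0.04 ]
col 210 [279.7 161.9] [272 154  16  17] 12 [0.694 0.133 0.04 ]
col 298 [192.5 197. ] [182 185  24  23] 1 [0.555 0.464 0.04 ]
col 122 [376.4 201.1] [370 194  13  16] 11 [ 0.545 -0.236  0.04 ]
col 188 [321.8 205. ] [315 198  15  15] 13 [ 0.529 -0.03   0.04 ]
col 199 [280.  242.5] [272 235  17  16] 142 [0.386 0.126 0.04 ]
```

View pics/crop.png

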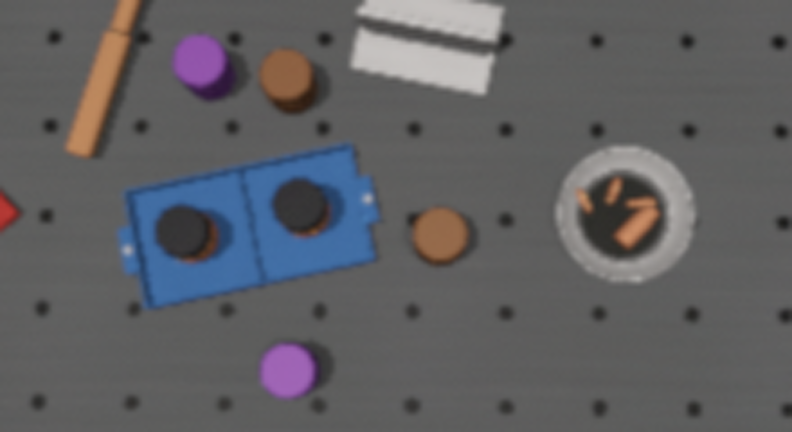

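The two jars (black lids over an orange band) stand in the tray, at top-view pixels (251,204) and (284,198). The four plain pieces are look-alikes to leave alone: brown at (280,162) and (322,205), purple at (256,158) and (280,242). The dish is at (374,199). Next I refine the positions.

```bash
python3 - <<'E'
from h import *
im=cv2.imread('pics/top0.png');H,S,V=cv2.split(cv2.cvtColor(im,cv2.COLOR_BGR2HSV))
r=np.zeros(H.shape,bool);r[186:220,240:296]=1
lid=r&(V<75)&(S<110)
lid=cv2.morphologyEx(lid.astype(np.uint8),cv2.MORPH_OPEN,np.ones((5,5),np.uint8))
for a,c,s in cents(lid):print('lid',a,c,s,ray('top',*c,.083).round(4))
g=cv2.cvtColor(im,cv2.COLOR_BGR2GRAY)
r=np.zeros(H.shape,bool);r[172:228,345:402]=1
m=r&(g>115)&(S<50)
pts=np.argwhere(m)[:,::-1].astype(np.float32)
e=cv2.fitEllipse(cv2.convexHull(pts));print('dish',e,ray('top',*e[0],.03))
im2=cv2.imread('pics/scene0.png');h2,s2,v2=cv2.split(cv2.cvtColor(im2,cv2.COLOR_BGR2HSV))
r=np.zeros(v2.shape,bool);r[130:182,240:300]=1
m=r&(v2>130)&(s2<50);pts=np.argwhere(m)[:,::-1].astype(np.float32)
e=cv2.fitEllipse(cv2.convexHull(pts));print('dish scene',e,ray('scene',*e[0],.03))
o=manip.get_obs();Rm=R.from_quat(o['ee_rot']).as_matrix();print(Rm.round(3))
E
```

```text
lid 157 [283.3 196.9] [277 191  14  13] [0.553  0.1126 0.083 ]
lid 161 [250.7 204.1] [244 198  14  14] [0.5253 0.2321 0.083 ]
dish ((373.3831787109375, 198.91851806640625), (38.053932189941406, 38.49509048461914), 115.13568878173828) [ 0.55482764 -0.22660898  0.03      ]
dish scene ((269.5697326660156, 154.47640991210938), (37.84854507446289, 46.20072555541992), 84.77047729492188) [ 0.55481911 -0.22625233  0.03      ]
[[ 0.973  0.231 -0.   ]
 [ 0.231 -0.973  0.001]
 [-0.    -0.001 -1.   ]]
```

```bash
python3 -m handwheel '[[[0.035,-0.038,0,0,0,0,0.0854],[0.07,-0.076,0,0,0,0,0.0854],[0.106,-0.114,0,0,0,0,0.0854],[0.141,-0.152,0,0,0,0,0.0854],[0.176,-0.19,0,0,0,0,0.0854],[0.212,-0.228,0,0,0,0,0.0854],[0.247,-0.266,0,0,0,0,0.0854],[0.282,-0.303,0,0,0,0,0.0854]]]' 22
```

```text
clock: 1.1
position: [0.3491, -0.2466, 0.2312]
ee_rot: [0.993, 0.116, -0.0, 0.0]
ft_force: [0.6, -0.7, 0.5]
grip_width: 1.004
```

```bash
python3 -m handwheel '[[[0.035,-0.038,0,0,0,0,0.0854],[0.07,-0.076,0,0,0,0,0.0854],[0.106,-0.114,0,0,0,0,0.0854],[0.141,-0.152,0,0,0,0,0.0854],[0.176,-0.19,0,0,0,0,0.0854],[0.212,-0.228,0,0,0,0,0.0854],[0.247,-0.266,0,0,0,0,0.0854],[0.282,-0.303,0,0,0,0,0.0854]]]' 22
python3 -m handwheel '[[[0,0,0,0,0,0,0.0854],[0,0,0,0,0,0,0.0854],[0,0,0,0,0,0,0.0854]]]'
python3 - <<'E'
from h import *
o=manip.get_obs();im=manip.camera('wrist');cv2.imwrite('pics/w1.png',im);print(o['position'],o['ee_rot'],o['joint_pos'].round(2))
c=manip.calibration('wrist')
T=np.eye(4);T[:3,:3]=R.from_quat(o['ee_rot']).as_matrix();T[:3,3]=o['position'];M=np.linalg.inv(T@c['tool_from_camera'])
for p in([.553,.1126,.083],[.5253,.2321,.083]):
    q=M@np.r_[p,1];print(c['cx']+c['fx']*q[0]/-q[2],c['cy']-c['fy']*q[1]/-q[2])
E
```

```text
clock: 2.1
position: [0.5538, 0.1128, 0.231]
ee_rot: [0.993, 0.116, -0.0, 0.0]
ft_force: [1.1, -1.5, -0.6]
grip_width: 1.001
clock: 2.48
position: [0.553, 0.1102, 0.2313]
ee_rot: [0.993, 0.115, -0.0, 0.001]
ft_force: [0.8, 0.3, 0.1]
grip_width: 1.001
[0.55303057 0.11017267 0.23125569] [ 9.93338341e-01  1.15233082e-01 -6.84845567e-05  5.21217585e-04] [ 0.42  0.3  -0.83  1.59  0.23  1.35 -1.78]
314.04436557351505 179.46556854427809
196.80736906357697 179.09462589030792
```

View pics/w1.png

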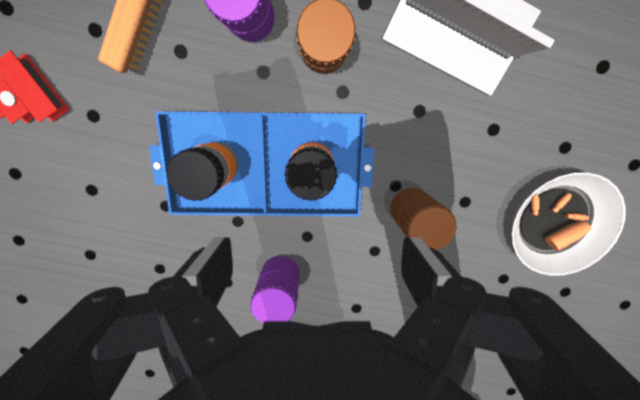

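The wrist view shows the right jar's lid at about (311,175) and the left one at about (196,173). The tray edges line up with the jaws.

```bash
python3 - <<'E'
from h import *
o=manip.get_obs();im=cv2.imread('pics/w1.png');H,S,V=cv2.split(cv2.cvtColor(im,cv2.COLOR_BGR2HSV))
r=np.zeros(H.shape,bool);r[135:210,162:240]=1;r[135:210,278:345]=1
m=r&(S<110)&(V<100)
m=cv2.morphologyEx(m.astype(np.uint8),cv2.MORPH_OPEN,np.ones((7,7),np.uint8))
for a,c,s in cents(m,200):
    cc=(s[0]+s[2]/2-.5,s[1]+s[3]/2-.5)
    print(a,c,s,ray('wrist',*c,.083,o).round(4),ray('wrist',*cc,.083,o).round(4))
E
```

```text
2505 [196.8 172.3] [167 147  61  52] [0.5326 0.2331 0.083 ] [0.5325 0.2328 0.083 ]
2093 [310.6 172.8] [286 147  50  52] [0.5592 0.1177 0.083 ] [0.5595 0.1179 0.083 ]
```

```bash
python3 -m handwheel '[[[0.004,-0.003,0.04,0,0,0,0.0854],[0.004,-0.003,0.08,0,0,0,0.0854],[0.004,-0.003,0.11,0,0,0,0.0854],[0.004,-0.003,0.14,0,0,0,0.0854],[0.004,-0.003,0.165,0,0,0,0.0854],[0.004,-0.003,0.185,0,0,0,0.0854],[0.004,-0.003,0.197,0,0,0,0.0854],[0.004,-0.003,0.197,0,0,0,0.0854]]]'
python3 - <<'E'
from h import *
cv2.imwrite('pics/w2.png',manip.camera('wrist'));cv2.imwrite('pics/s2.png',manip.camera('scene')[150:310,280:480].repeat(3,0).repeat(3,1));print(manip.get_obs()['ft_force'])
E
```

```text
clock: 3.52
position: [0.5562, 0.1152, 0.0339]
ee_rot: [0.993, 0.116, -0.0, 0.0]
ft_force: [0.2, 0.8, 0.6]
grip_width: 1.003
[0.48552495 0.07982622 0.07401087]
```

View pics/w2.png

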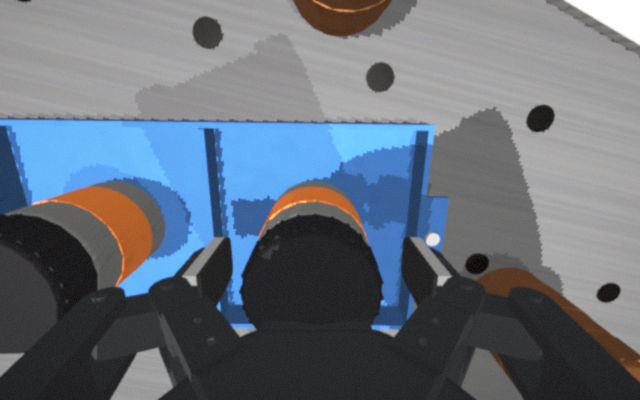

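View pics/s2.png

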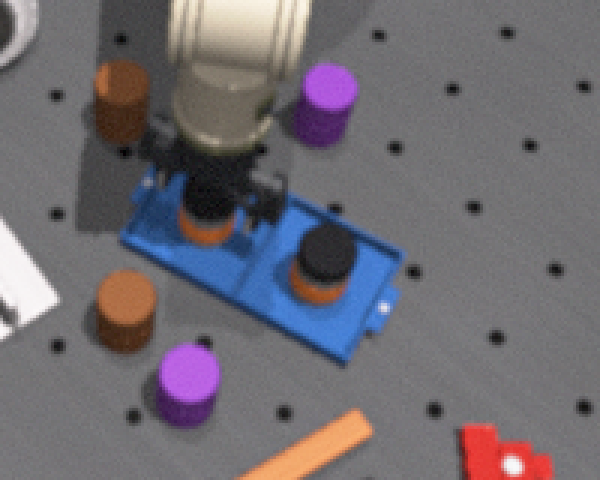

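The jaws straddle the right jar evenly: lid centre at column 312, finger midpoint at about 317. Nothing is touching, so I close.

```bash
python3 -m handwheel '[[[0,0,0,0,0,0,0.04],[0,0,0,0,0,0,0.04],[0,0,0,0,0,0,0.04],[0,0,0,0,0,0,0.04],[0,0,0,0,0,0,0.04],[0,0,0,0,0,0,0.04]]]' 24
python3 -m handwheel '[[[0,0,0,0,0,0,0.04],[0,0,0,0,0,0,0.04]]]' 
python3 - <<'E'
from h import *
cv2.imwrite('pics/w3.png',manip.camera('wrist'))
E
```

```text
clock: 4.38
position: [0.5568, 0.1161, 0.0353]
ee_rot: [0.993, 0.116, 0.001, -0.0]
ft_force: [-1.8, 0.8, 5.6]
grip_width: 0.657
clock: 4.62
position: [0.5568, 0.1162, 0.0353]
ee_rot: [0.993, 0.116, 0.001, -0.0]
ft_force: [-1.5, -0.0, 6.6]
grip_width: 0.661
```

View pics/w3.png

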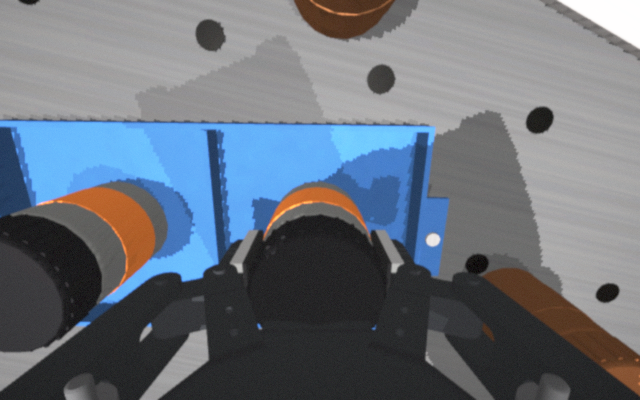

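```bash
python3 -m handwheel '[[[0,0,-0.006,0,0,0,0.04],[0,0,-0.016,0,0,0,0.04],[0,0,-0.028,0,0,0,0.04],[0,0,-0.042,0,0,0,0.04],[0,0,-0.052,0,0,0,0.04],[0,0,-0.058,0,0,0,0.04],[0,0,-0.06,0,0,0,0.04],[0,0,-0.06,0,0,0,0.04]]]' 
python3 -m handwheel '[[[0,0,-0.06,0,0,0,0.04]]]' >/dev/null; true
```

```text
clock: 5.68
position: [0.5563, 0.1154, 0.0941]
ee_rot: [0.993, 0.116, -0.0, 0.0]
ft_force: [0.8, -0.1, -5.9]
grip_width: 0.654
```

The last row was relative to the new pose, so it went up another 60 mm. That's harmless, but I'll check.

```bash
python3 -m handwheel '[[[0,0,0,0,0,0,0.04],[0,0,0,0,0,0,0.04],[0,0,0,0,0,0,0.04],[0,0,0,0,0,0,0.04]]]'
for i in 1 2 3 4; do python3 -m handwheel '[[[0,0,0,0,0,0,0.04]]]' | grep ft; done
python3 - <<'E'
from h import *
print(manip.get_obs())
cv2.imwrite('pics/w4.png',manip.camera('wrist'))
E
```

```text
clock: 6.3
position: [0.5558, 0.1153, 0.1533]
ee_rot: [0.993, 0.116, -0.001, -0.0]
ft_force: [0.0, 0.4, -5.2]
grip_width: 0.655
ft_force: [0.5, 0.2, -6.0]
ft_force: [-0.1, -0.2, -4.8]
ft_force: [0.2, -0.9, -4.6]
ft_force: [-0.3, 0.4, -4.3]
{'clock': 6.8, 'joint_pos': array([ 0.38531367,  0.37518688, -0.81427979,  1.67938023,  0.28869237,
        1.21231017, -1.83476984]), 'joint_velocities': array([ 2.86774932e-03, -2.73471387e-03, -6.77297919e-04,  7.68709565e-05,
       -5.66817334e-04, -1.43714162e-03,  8.31036196e-04]), 'tau': array([-4.84623000e-03, -5.41415656e+01, -1.05504370e+01, -3.81834733e+01,
        2.18302669e-02,  1.03147777e-03, -1.59258220e-04]), 'position': array([0.55639326, 0.11541727, 0.15427922]), 'ee_rot': array([9.93233839e-01, 1.16131554e-01, 1.08157629e-05, 5.57149186e-05]), 'ft_force': array([-0.27233987,  0.38174198, -4.29798955]), 'torque': array([ 0.00052463,  0.04379434, -0.02451609]), 'grip_width': 0.6576079027503449}
```

View pics/w4.png

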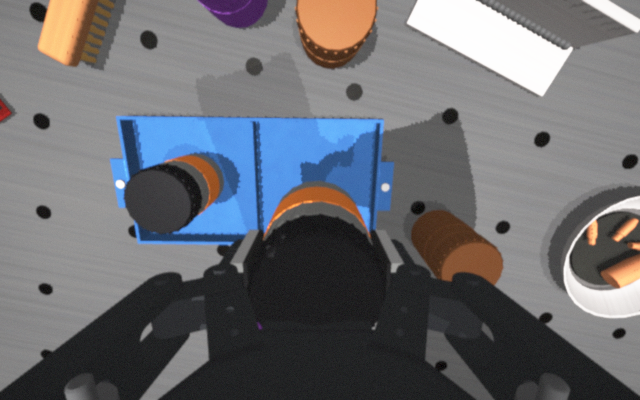

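Right jar: about 4.9 N on the wrist, roughly 0.5 kg. Nothing in the other compartment can weigh that much, so this looks like the heavier jar. I'll set it back gently, then feel the left one.

```bash
python3 -m handwheel '[[[0,0,0.02,0,0,0,0.04],[0,0,0.045,0,0,0,0.04],[0,0,0.07,0,0,0,0.04],[0,0,0.09,0,0,0,0.04],[0,0,0.105,0,0,0,0.04],[0,0,0.111,0,0,0,0.04],[0,0,0.114,0,0,0,0.04],[0,0,0.114,0,0,0,0.04]]]'
python3 -m handwheel '[[[0,0,0.001,0,0,0,0.04],[0,0,0.002,0,0,0,0.04],[0,0,0.003,0,0,0,0.04],[0,0,0.004,0,0,0,0.04],[0,0,0.004,0,0,0,0.04]]]'
```

```text
clock: 7.85
position: [0.5567, 0.1155, 0.0407]
ee_rot: [0.993, 0.116, 0.0, 0.0]
ft_force: [-0.9, 0.4, -5.0]
grip_width: 0.654
clock: 8.48
position: [0.5563, 0.1154, 0.0362]
ee_rot: [0.993, 0.116, -0.0, 0.0]
ft_force: [0.1, -0.6, -3.8]
grip_width: 0.655
```

```bash
python3 -m handwheel '[[[0,0,0.0005,0,0,0,0.04],[0,0,0.001,0,0,0,0.04],[0,0,0.0015,0,0,0,0.04],[0,0,0.0015,0,0,0,0.04]]]'
```

```text
clock: 8.98
position: [0.5567, 0.1155, 0.0358]
ee_rot: [0.993, 0.116, 0.0, 0.0]
ft_force: [-4.7, -1.8, 7.1]
grip_width: 0.656
```

Contact made (force reversed to +7 N), so I release and rise.

```bash
python3 -m handwheel '[[[0,0,0,0,0,0,0.06],[0,0,0,0,0,0,0.07],[0,0,0,0,0,0,0.0854],[0,0,0,0,0,0,0.0854],[0,0,0,0,0,0,0.0854]]]'
python3 -m handwheel '[[[0,0,-0.03,0,0,0,0.0854],[0,0,-0.07,0,0,0,0.0854],[0,0,-0.12,0,0,0,0.0854],[0,0,-0.16,0,0,0,0.0854],[0,0,-0.195,0,0,0,0.0854],[0,0,-0.195,0,0,0,0.0854],[0,0,-0.195,0,0,0,0.0854]]]'
python3 - <<'E'
from h import *
o=manip.get_obs();im=manip.camera('wrist');cv2.imwrite('pics/w5.png',im)
H,S,V=cv2.split(cv2.cvtColor(im,cv2.COLOR_BGR2HSV))
r=np.zeros(H.shape,bool);r[130:215,150:360]=1
m=r&(S<110)&(V<100)
m=cv2.morphologyEx(m.astype(np.uint8),cv2.MORPH_OPEN,np.ones((15,15),np.uint8))
for a,c,s in cents(m,200): print(a,c,s,ray('wrist',*c,.083,o).round(4))
E
```

```text
clock: 9.6
position: [0.5564, 0.1155, 0.0348]
ee_rot: [0.993, 0.116, -0.0, 0.0]
ft_force: [-0.0, -0.4, 0.8]
grip_width: 1.0
clock: 10.48
position: [0.5561, 0.1153, 0.2291]
ee_rot: [0.993, 0.116, -0.0, 0.0]
ft_force: [0.8, -0.9, 0.0]
grip_width: 1.002
2083 [316.6 176.8] [293 151  48  52] [0.5599 0.116  0.083 ]
2242 [198.4 177.2] [172 152  53  51] [0.5311 0.2352 0.083 ]
```

View pics/w5.png

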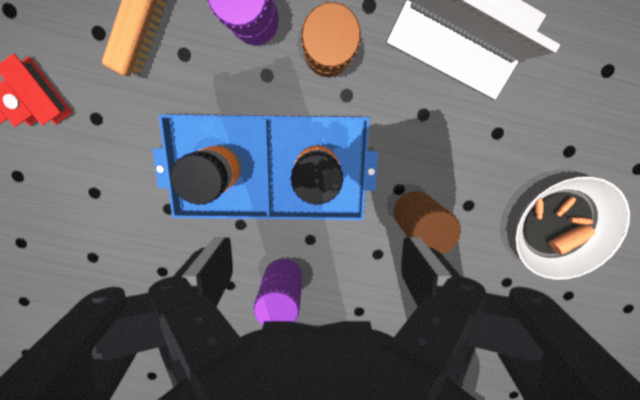

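The right jar is standing again at about (317,177). The left jar's lid is at (198,177), 123 mm along tool −y. I'll move over it.

```bash
python3 -m handwheel '[[[0,-0.04,0,0,0,0,0.0854],[0,-0.09,0,0,0,0,0.0854],[0,-0.123,0,0,0,0,0.0854],[0,-0.123,0.03,0,0,0,0.0854],[0,-0.123,0.07,0,0,0,0.0854],[0,-0.123,0.09,0,0,0,0.0854],[0,-0.123,0.09,0,0,0,0.0854]]]'
python3 - <<'E'
from h import *
cv2.imwrite('pics/w6.png',manip.camera('wrist'))
E
```

```text
clock: 11.4
position: [0.5272, 0.2347, 0.1384]
ee_rot: [0.993, 0.116, -0.001, 0.0]
ft_force: [-0.3, -0.1, 1.6]
grip_width: 1.003
```

View pics/w6.png

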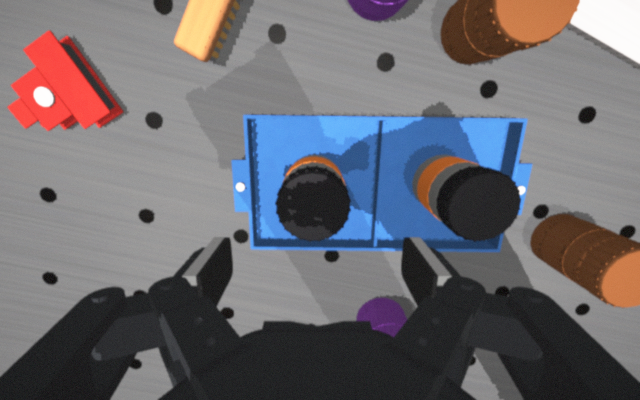

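The left jar's lid is at (313,202), centred between the fingers to about 2–3 mm. I descend.

```bash
python3 -m handwheel '[[[0,-0.002,0.03,0,0,0,0.0854],[0,-0.002,0.06,0,0,0,0.0854],[0,-0.002,0.085,0,0,0,0.0854],[0,-0.002,0.098,0,0,0,0.0854],[0,-0.002,0.104,0,0,0,0.0854],[0,-0.002,0.104,0,0,0,0.0854]]]'
python3 -m handwheel '[[[0,0,0,0,0,0,0.04],[0,0,0,0,0,0,0.04],[0,0,0,0,0,0,0.04],[0,0,0,0,0,0,0.04],[0,0,0,0,0,0,0.04],[0,0,0,0,0,0,0.04],[0,0,0,0,0,0,0.04]]]' 24
python3 -m handwheel '[[[0,0,-0.006,0,0,0,0.04],[0,0,-0.016,0,0,0,0.04],[0,0,-0.028,0,0,0,0.04],[0,0,-0.042,0,0,0,0.04],[0,0,-0.052,0,0,0,0.04],[0,0,-0.058,0,0,0,0.04],[0,0,-0.06,0,0,0,0.04],[0,0,-0.06,0,0,0,0.04]]]' 
for i in 1 2 3 4 5 6; do python3 -m handwheel '[[[0,0,0,0,0,0,0.04]]]' | grep ft; done
python3 - <<'E'
from h import *
print(manip.get_obs()['position'],manip.get_obs()['grip_width'])
cv2.imwrite('pics/w7.png',manip.camera('wrist'))
E
```

```text
clock: 12.2
position: [0.528, 0.2373, 0.0364]
ee_rot: [0.993, 0.116, 0.0, -0.0]
ft_force: [0.6, 0.1, 0.5]
grip_width: 0.998
clock: 13.08
position: [0.528, 0.2373, 0.0367]
ee_rot: [0.993, 0.116, 0.001, -0.0]
ft_force: [-0.7, -1.1, 5.3]
grip_width: 0.655
clock: 14.08
position: [0.5275, 0.237, 0.0956]
ee_rot: [0.993, 0.116, -0.0, 0.0]
ft_force: [-0.3, -0.3, -0.7]
grip_width: 0.655
ft_force: [-0.3, 0.1, -0.9]
ft_force: [-0.7, -1.2, -2.0]
ft_force: [-1.0, 0.7, -0.8]
ft_force: [0.0, 0.6, -1.7]
ft_force: [-0.4, 0.2, -1.6]
ft_force: [0.9, 0.3, -1.5]
[0.52756585 0.23704884 0.09579044] 0.6501916161886838
```

View pics/w7.png

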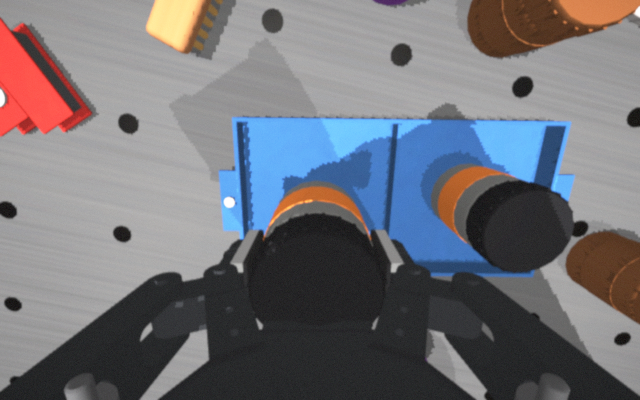

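Left jar: about 1.4 N against 4.9 N, so the left jar is the lighter and the right the heavier. I set the left one down.

```bash
python3 -m handwheel '[[[0,0,0.015,0,0,0,0.04],[0,0,0.033,0,0,0,0.04],[0,0,0.047,0,0,0,0.04],[0,0,0.054,0,0,0,0.04],[0,0,0.057,0,0,0,0.04],[0,0,0.058,0,0,0,0.04],[0,0,0.0585,0,0,0,0.04],[0,0,0.0585,0,0,0,0.04]]]'
python3 -m handwheel '[[[0,0,0.0005,0,0,0,0.04],[0,0,0.001,0,0,0,0.04],[0,0,0.001,0,0,0,0.04]]]'
```

```text
clock: 15.88
position: [0.5278, 0.2371, 0.0376]
ee_rot: [0.993, 0.116, 0.0, 0.0]
ft_force: [0.6, 0.3, -1.9]
grip_width: 0.651
clock: 16.25
position: [0.5277, 0.2371, 0.0368]
ee_rot: [0.993, 0.116, 0.0, 0.0]
ft_force: [-1.9, -1.5, 4.8]
grip_width: 0.651
```

Contact again at +4.8 N, so I release, rise, and move back over the heavier jar (+0.125 in tool y).

```bash
python3 -m handwheel '[[[0,0,0,0,0,0,0.06],[0,0,0,0,0,0,0.07],[0,0,0,0,0,0,0.0854],[0,0,0,0,0,0,0.0854],[0,0,0,0,0,0,0.0854]]]'
python3 -m handwheel '[[[0,0,-0.03,0,0,0,0.0854],[0,0,-0.06,0,0,0,0.0854],[0,0,-0.1,0,0,0,0.0854],[0,0.04,-0.1,0,0,0,0.0854],[0,0.09,-0.1,0,0,0,0.0854],[0,0.125,-0.1,0,0,0,0.0854],[0,0.125,-0.1,0,0,0,0.0854]]]'
python3 - <<'E'
from h import *
cv2.imwrite('pics/w8.png',manip.camera('wrist'))
E
```

```text
clock: 16.88
position: [0.5276, 0.2371, 0.0363]
ee_rot: [0.993, 0.116, 0.0, 0.0]
ft_force: [-0.1, -0.0, 0.9]
grip_width: 1.005
clock: 17.75
position: [0.5573, 0.1118, 0.136]
ee_rot: [0.994, 0.113, -0.0, 0.001]
ft_force: [-0.0, 0.8, 0.4]
grip_width: 0.999
```

View pics/w8.png

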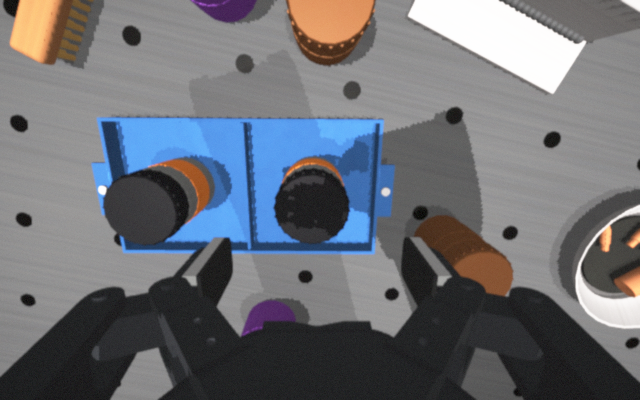

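Both jars are standing, left lid at (147,205) and right at (312,203). I grip the right (heavier) jar and lift.

```bash
python3 -m handwheel '[[[0,0,0.03,0,0,0,0.0854],[0,0,0.06,0,0,0,0.0854],[0,0,0.085,0,0,0,0.0854],[0,0,0.096,0,0,0,0.0854],[0,0,0.1,0,0,0,0.0854],[0,0,0.1,0,0,0,0.0854]]]'
python3 -m handwheel '[[[0,0,0,0,0,0,0.04],[0,0,0,0,0,0,0.04],[0,0,0,0,0,0,0.04],[0,0,0,0,0,0,0.04],[0,0,0,0,0,0,0.04],[0,0,0,0,0,0,0.04],[0,0,0,0,0,0,0.04]]]' 24
python3 -m handwheel '[[[0,0,-0.008,0,0,0,0.04],[0,0,-0.025,0,0,0,0.04],[0,0,-0.048,0,0,0,0.04],[0,0,-0.072,0,0,0,0.04],[0,0,-0.096,0,0,0,0.04],[0,0,-0.115,0,0,0,0.04],[0,0,-0.127,0,0,0,0.04],[0,0,-0.127,0,0,0,0.04]]]' 
for i in 1 2 3 4; do python3 -m handwheel '[[[0,0,0,0,0,0,0.04]]]' | grep ft; done
python3 - <<'E'
from h import *
o=manip.get_obs();p=o['position'];print(p)
d=np.array([.5548,-.2264,.163])-p;print(R.from_quat(o['ee_rot']).inv().apply(d))
cv2.imwrite('pics/w9.png',manip.camera('wrist'))
E
```

```text
clock: 18.55
position: [0.5567, 0.116, 0.0369]
ee_rot: [0.993, 0.116, 0.0, -0.0]
ft_force: [0.2, 0.2, 0.6]
grip_width: 1.002
clock: 19.42
position: [0.5568, 0.1155, 0.0372]
ee_rot: [0.993, 0.116, 0.001, 0.0]
ft_force: [-1.7, -0.5, 6.6]
grip_width: 0.653
clock: 20.42
position: [0.5567, 0.1155, 0.164]
ee_rot: [0.993, 0.116, 0.001, 0.0]
ft_force: [-0.7, 0.4, -5.2]
grip_width: 0.656
ft_force: [0.2, -0.4, -4.6]
ft_force: [0.7, -1.6, -5.2]
ft_force: [-0.4, 0.2, -4.3]
ft_force: [-0.3, -0.2, -5.2]
[0.55629778 0.11545829 0.16306917]
[-8.03340477e-02  3.32288684e-01  8.54235489e-05]
```

View pics/w9.png

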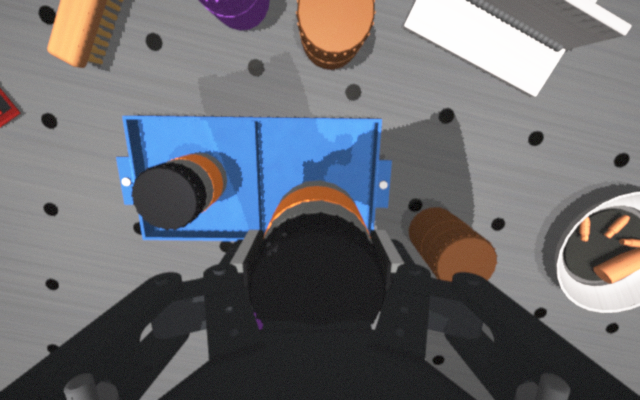

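The heavier jar is held, at about 4.9 N again. I carry it to the dish smoothly: (−0.080, +0.332) in tool axes, passing over the brown look-alike with 50 mm to spare.

```bash
python3 -m handwheel '[[[-0.002,0.008,0,0,0,0,0.04],[-0.006,0.024,0,0,0,0,0.04],[-0.012,0.048,0,0,0,0,0.04],[-0.018,0.076,0,0,0,0,0.04],[-0.025,0.104,0,0,0,0,0.04],[-0.032,0.132,0,0,0,0,0.04],[-0.038,0.158,0,0,0,0,0.04],[-0.043,0.18,0,0,0,0,0.04]]]'
python3 -m handwheel '[[[-0.006,0.025,0,0,0,0,0.04],[-0.013,0.053,0,0,0,0,0.04],[-0.02,0.081,0,0,0,0,0.04],[-0.026,0.107,0,0,0,0,0.04],[-0.031,0.129,0,0,0,0,0.04],[-0.035,0.144,0,0,0,0,0.04],[-0.037,0.151,0,0,0,0,0.04],[-0.037,0.152,0,0,0,0,0.04]]]'
python3 -m handwheel '[[[0,0,0,0,0,0,0.04],[0,0,0,0,0,0,0.04],[0,0,0,0,0,0,0.04],[0,0,0,0,0,0,0.04],[0,0,0,0,0,0,0.04],[0,0,0,0,0,0,0.04]]]'
python3 - <<'E'
from h import *
cv2.imwrite('pics/w10.png',manip.camera('wrist'));cv2.imwrite('pics/s10.png',manip.camera('scene'));cv2.imwrite('pics/t10.png',manip.camera('top'))
o=manip.get_obs();print(o['position'],o['ft_force'],o['grip_width'],abs(o['joint_velocities']).max())
s=cv2.imread('pics/s10.png')[80:300,200:460];cv2.imwrite('pics/s10c.png',cv2.resize(s,None,fx=2.6,fy=2.6))
E
```

```text
clock: 21.98
position: [0.5556, -0.0725, 0.1633]
ee_rot: [0.993, 0.115, -0.0, 0.0]
ft_force: [-0.2, 0.3, -4.9]
grip_width: 0.653
clock: 22.98
position: [0.5551, -0.2259, 0.1633]
ee_rot: [0.993, 0.116, -0.0, -0.0]
ft_force: [0.1, -0.8, -4.5]
grip_width: 0.653
clock: 23.72
position: [0.5551, -0.226, 0.1633]
ee_rot: [0.993, 0.116, 0.0, 0.0]
ft_force: [0.5, 0.6, -5.3]
grip_width: 0.654
[ 0.55515385 -0.2260498   0.16332041] [-0.91235045  0.08510481 -5.29730219] 0.6543063141472834 0.0012813977880646598
```

View pics/s10c.png

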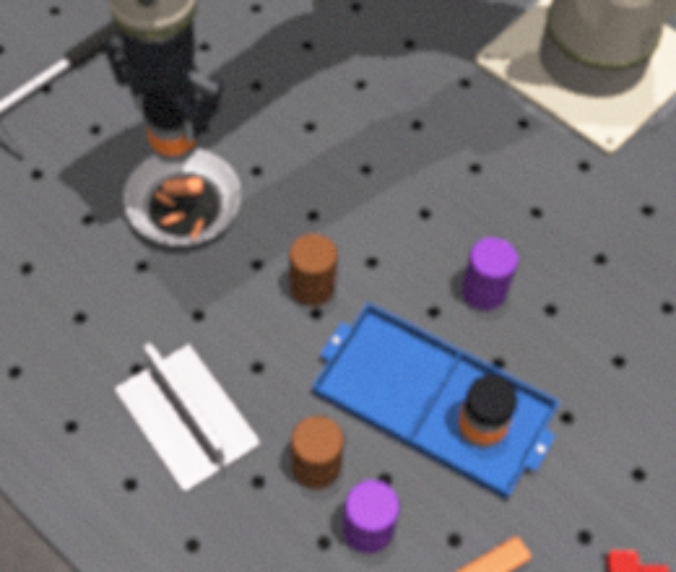

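View pics/w10.png

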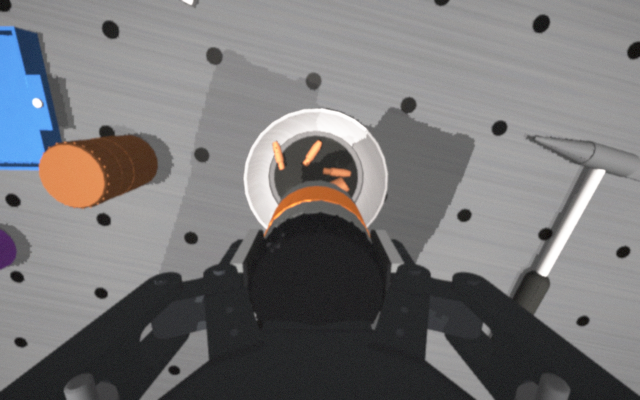

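View pics/t10.png

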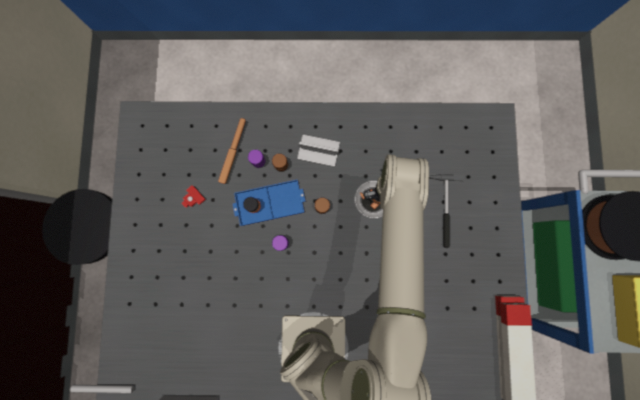

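The scene and wrist views show the heavier jar upright above the dish (rim spans columns 244–387 in the wrist view, jar at about 318). The lighter jar stands in its compartment at top-view (251,205), and the bystanders are unmoved. One last check of the dish centre from the wrist view.

```bash
python3 - <<'E'
from h import *
o=manip.get_obs();Ri=R.from_quat(o['ee_rot']).inv()
for u,v in((316,109),(244,178),(387,178)): print(Ri.apply(ray('wrist',u,v,.03,o)-o['position']).round(4))
print('lighter jar before/after px:')
for f in('top0','t10'):
    im=cv2.imread(f'pics/{f}.png');H,S,V=cv2.split(cv2.cvtColor(im,cv2.COLOR_BGR2HSV));r=np.zeros(H.shape,bool);r[186:220,240:268]=1
    m=cv2.morphologyEx((r&(V<75)&(S<110)).astype(np.uint8),cv2.MORPH_OPEN,np.ones((5,5),np.uint8));print(cents(m))
E
```

```text
[ 0.0713 -0.0004  0.1333]
[ 0.0056 -0.0719  0.1333]
[0.0056 0.07   0.1333]
lighter jar before/after px:
[(np.int32(161), array([250.7, 204.1]), array([244, 198,  14,  14], dtype=int32))]
[(np.int32(165), array([250.9, 204.2]), array([244, 198,  14,  14], dtype=int32))]
```

Rim points lie 71–72 mm around the TCP, so it is centred within about 1–2 mm. Handing in.

```bash
python3 -c "
from workcell import manip
o=manip.get_obs();print(o['clock'],o['position'],o['ft_force'],o['grip_width']);print(manip.hand_in())"
```

```text
23.875 [ 0.55515385 -0.2260498   0.16332041] [-0.91235045  0.08510481 -5.29730219] 0.6543063141472834
the job is handed in; nothing more can be done
None
```

I handed the job in at 23.9 s with the heavier jar still gripped over the parts dish, and the lighter one back in its own compartment.

- **Which is heavier:** I lifted the right (−y) jar first and felt about 4.9 N, so I set it back and lifted the left one, which was about 1.4 N. After setting the left jar down, I lifted the right jar again and it read about 4.9 N.
- **Heavier jar:** it is upright and still, gripped at 24 N. Its base is about 10 cm above the rim, worked out from the tool height. The wrist view puts it within about 2 mm of the dish's centre.
- **Lighter jar:** it is standing and let go, within 0.2 pixel of its starting position in the top view.
- **Other things:** by eye, the bystanders and the brown and purple look-alikes haven't moved.

**Checks that disagreed or slipped:**
- The top and wrist views placed the jars 5–7 mm apart, because the lid's side shows in each. I aimed between the two and both grasps held.
- A rough lid mask in the scene view was about 20 mm off, so I dropped it.
- On the first lift I sent one extra row, which raised the jar another 60 mm. It did no harm.

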